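Hold a spring clamp open over a wet glue joint

TASK

Two laths, freshly glued face to face, stand on edge in the slotted cradle and need a clamp at mid-length. Squeeze the handles of the larger spring clamp so that it opens on its rail, lift it off, turn it square to the laths and lower it over the middle of their length, one jaw pad on each side and the pads about level with the middle of the laths' height. Finish while still holding it there, squeezed open with both pads clear of the wood, so that I can slip scrap-wood packing in; the glue is wet, so do not press on or shift the laths, and leave the smaller clamp and the glue bottle alone.

Things in the scene. Friction and masses are not known exactly. Their poses are not given: they have to be found in the camera images.
- big_clamp: Larger of two dark steel spring clamps (like a clothes peg, black grips and pads; 26 mm wide, 165 mm tall, 0.13 kg), biting the rail's top edge, jaws down. Origin on the hinge pin. At the start z is up, x across the rail (the way it opens), y along pin and rail; half turned about z it is the same. Each leaf turns half the joint value about the pin, so squeezing spreads the jaws evenly.
- big_clamp_leaf (a joint): Opening of the larger clamp, rad: 0 biting the 12 mm rail, grows as the handles are squeezed, stops at 0.54; let go in the air it shuts to -0.2. Takes 5.5 N on each grip to start, 13 N at 0.45. At 0.45: 35 mm over the grips, pad faces 38 mm apart at their centres, 34 mm at their upper edges.
- big_clamp_pad_a (a point): Centre of one jaw pad's gripping face (clamp's +x side). Pads are 26 mm wide (along y), 16 mm high, centred 58 mm below the pin (55 mm at joint 0.45).
- big_clamp_pad_b (a point): Centre of the other jaw pad's gripping face (clamp's -x side).
- big_clamp_grip_a (a point): Outermost point of one handle grip (clamp's +x side), where a finger presses, 78 mm above the pin; the bowed grips reach from 46 to 94 mm above the pin and are 69 mm over their backs at the start. Pinched there the clamp hangs from the fingers, and its pin sinks about 6 mm relative to them as they squeeze it to 0.45.
- big_clamp_grip_b (a point): The same point of the other grip (clamp's -x side).
- small_clamp: The smaller spring clamp of the same make (22 mm wide, 103 mm tall), biting the rail beside the larger one; it cannot open wide enough for the laths. Origin on its hinge pin. To be left alone.
- clamp_rail: Fixed wooden clamp rail: board on edge 12 mm thick (x), 270 mm long (y), top edge at z = 70 mm, on two feet 85 mm long and 26 mm wide. Origin: centre of its underside. The two clamps sit about 55 mm either side of its middle, in either order, pins 46 mm (larger) and 24 mm (smaller) above the top edge.
- cradle: Fixed gluing cradle: plywood base 95 x 300 x 9 mm, two slotted wooden blocks 40 mm long, 66 mm high, centred 120 mm either side of its middle; the laths stand in the slots, between the blocks free on both sides, undersides 46 mm above the bench. Origin: centre of its underside; y along the laths, x across their thickness.
- glue_mid (a point): The place for the clamp: middle of the two laths' length and joint thickness, at half the height of the taller lath (63 mm above the bench). Axes as the cradle: y along the laths, x across.
- lath_1: Loose wooden lath 11 mm thick, 34 mm high, 340 mm long, standing on edge (top at 80 mm above the bench), glued to lath_2; together 23 mm thick. Origin: middle of its outer face.
- lath_2: Loose wooden lath 12 mm thick, 30 mm high, 300 mm long, standing on edge (top at 76 mm above the bench). Origin: middle of the glued face.
- glue_bottle: White glue bottle with red spout, 53 mm across, 168 mm tall, standing behind the work. Origin: centre of its underside. To be left alone.

How it is judged:
On the way, in this order (a step that is already met when the one before it is completed fails the run):
1. the larger clamp is squeezed open while it still straddles the rail (value of joint big_clamp_leaf above 0.15 rad and height (world z) of big_clamp below 0.135 m and horizontal distance between big_clamp and clamp_rail below 0.09 m), for 0.1 s.
2. it is lifted clear of the rail, held open (height (world z) of big_clamp above 0.16 m and value of joint big_clamp_leaf above 0.15 rad and contact force between the fingers and big_clamp above 2 N), for 0.1 s.
At the end, for the whole second after the job is handed in: Gripper holds the larger clamp still and open: a pad each side of the laths, centres 13.5 mm or more from their mid-plane, within 25 mm of mid-length, 12 mm of mid-height, 0.2 rad of square, touching no wood; laths moved under 5 mm, smaller clamp 10 mm, bottle 20 mm (((x of big_clamp_pad_a in the frame of glue_mid above 0.0135 m and x of big_clamp_pad_b in the frame of glue_mid below -0.0135 m) or (x of big_clamp_pad_a in the frame of glue_mid below -0.0135 m and x of big_clamp_pad_b in the frame of glue_mid above 0.0135 m)) and y of big_clamp_pad_a in the frame of glue_mid between -0.025 and 0.025 m and y of big_clamp_pad_b in the frame of glue_mid between -0.025 and 0.025 m and z of big_clamp_pad_a in the frame of glue_mid between -0.012 and 0.012 m and z of big_clamp_pad_b in the frame of glue_mid between -0.012 and 0.012 m and angle between the y axis of big_clamp and the y axis of cradle, either way round below 0.2 rad and contact force between the fingers and big_clamp above 2 N and contact force between big_clamp and lath_1 below 0.3 N and contact force between big_clamp and lath_2 below 0.3 N and contact force between big_clamp and cradle below 0.3 N and distance of each of lath_1, lath_2 from where it was at the start of the episode below 0.005 m and distance of small_clamp from where it was at the start of the episode below 0.01 m and distance of glue_bottle from where it was at the start of the episode below 0.02 m and linear speed of big_clamp below 0.03 m/s); the arm keeps its last pose, push and grip.
It fails at once if the wet laths are pressed harder than 5 N by the clamp or the robot (contact force between any of lath_1, lath_2 and big_clamp above 5 N or contact force between any of lath_1, lath_2 and the arm above 5 N or contact force between any of lath_1, lath_2 and the fingers above 5 N).
It fails at once if a lath is shifted by more than 8 mm (distance of any of lath_1, lath_2 from where it was at the start of the episode above 0.008 m).
It fails at once if the smaller clamp or the glue bottle is disturbed (distance of small_clamp from where it was at the start of the episode above 0.015 m or distance of glue_bottle from where it was at the start of the episode above 0.03 m).
It also fails if it takes over 48 s, if anything falls off the work surface, if the arm or the gripper's body presses on something with over 40 N, if the wrist force passes 120 N, or if a joint passes its speed limit or range.

ROBOT

A 7-joint arm with a two-finger parallel gripper is mounted at the origin on a cart in front of the work surface, level with it; the furniture and walls round the work are solid. World frame = base frame: x ahead of the robot, y to its left, z up, the work surface at z = 0. Lengths are in m, angles in rad, forces in N, time in s.
With the tool pointing down it reaches from about 0.4 to 0.85 m from the base axis. Payload 10.4 kg.
Tool frame: the origin (TCP) lies on the centre line of the jaws, within the pads' length; the fingertips stand 11 mm ahead of it and the grasp point (between the pads) lies 8 mm behind it (tip_reach is the distance from the TCP to the fingertips, in m); z points along the fingers, y is the line along which they close (so a half turn about z gives the same grasp; the last joint's range is limited). The gripper opens to 85 mm and grips with 20 to 120 N. Pads are 22 mm wide; open, the fingers measure 114 mm over their backs; the gripper's body (76 mm by 85 mm) begins 54 mm behind the grasp point. The pads swing forward as they close: fully open they stand 13 mm farther back than shut.
Start: joints at [-1.369, 0.332, -0.065, 1.46, 0.022, 1.35, -0.088], TCP at [0.139, 0.609, 0.242] pointing down, gripper open.
Joint ranges: [-2.6, 2.6], [-0.5, 2.12], [-1.47, 1.34], [0.16, 2.42], [-1.27, 4.41], [0.06, 2.06], [-2.6, 2.6]. Speed limits (rad/s): [2.22, 2.22, 2.79, 2.79, 3.14, 3.14, 3.14].

INTERFACE

Orientations are given as a unit quaternion [x, y, z, w].
In Python, from workcell import get_obs, camera, hand_in, tip_reach gives the robot as it stands. The module is installed in compiled form; this text tells all that it offers.
- The arm moves only by the tool move_arm, never from a script. Its argument "plan" is a list of rows, each an object with "delta_pos": the shift along the tool's x, y, z in shares of 750 mm (1.0 is 750 mm), a list of three; "turn": the turn, a rotation vector about the tool's x, y, z in shares of 2 rad (1.0 is 2 rad), a list of three; "fingers": the closure, from 0 (fully open) to 1 (shut). A call has 1 to 12 rows; each row is the pose to reach, as a shift and turn from the pose commanded when the call began, along the tool's axes at that moment; what a row does not reach only later rows make up. A row lasts 1/8 s, in which the tool goes at most 62.5 mm and 10.7 degrees, less where a joint would pass 70% of its speed; a pose out of reach is approached as far as the arm can. Shift and turn numbers lie between -1 and 1, and a call with a number outside is refused. A call with a gripper value outside its range is refused whole. The fingers move at their own pace and stop on an object; "force" is the grip in N (left out, the last holds). Time passes only in rows, so rows that repeat a pose let the fingers close. It gives the time, the measured TCP pose, the force, the opening and the grip force at its end, in the units of the state.
- get_obs(): the state, without advancing time (a new reading comes with each control period).
- camera(name): name is "scene" or "top" or "wrist"; returns a dict with "color" (480x640x3 uint8, red, green, blue), "range_z" (480x640 float32, m along the optical axis (not along the pixel's ray), 0 where there is no reading), "fx", "fy", "cx", "cy" (pixels), "R" (3x3) and "t" (3): a world point X has camera coordinates R X + t; the wrist camera has in their place "tool_from_camera" (4x4, takes a point from camera to tool coordinates, whose origin is the TCP and whose axes are the flange's). Camera axes: x right, y down, z forward; pixel columns grow to the right and rows downward; lengths in m; the calibration is good to about 2 mm. A picture is of the moment at which its call begins: read the wrist's pose just before it.
- hand_in(): hands the job in; it is judged then, once.
The state is a dict: "clock": time; "joint_pos": joint angles; "joint_velocities": joint speeds; "tau": joint torques, N m; "position": TCP position; "ee_rot": TCP orientation; "ft_force": force on the tool from outside, world axes, zero at the start; "torque": the same for the moment, N m; "grip_width": opening from 0.0 (shut) to 1.0 (fully open); "grasp_force": force on a finger pad.
Only numpy, scipy, OpenCV 4.12 (cv2) and the standard library are available. Lean on these libraries where they do the work, as an engineer would, in place of code of your own. Each camera call takes 0.05 s, during which the arm holds its last target. There are 200 camera calls.

## Working session

There is one attempt and no reset: what is moved stays moved. The work goes in short steps, Python scripts to look and compute and a tool call to move; the robot and the scene stay as the last step left them, time stands still between calls to the robot, and variables do not carry over. Pictures are saved under pics/ and viewed, at most 10 in all, crops included, and the job is handed in when it is done.

Besides the shell and the picture viewer there is one more tool, called after "Call:" as name([rows], argument=value, ...), one row to a line, values as JSON. move_arm: Moves the arm, as the interface text tells. Its arguments: {"type":"object","properties":{"plan":{"type":"array","items":{"type":"object","properties":{"delta_pos":{"type":"array","items":{"type":"number"}},"turn":{"type":"array","items":{"type":"number"}},"fingers":{"type":"number"}}}},"force":{"type":"number"}},"required":["plan"]}

```bash
mkdir -p pics; cat > h.py <<'E'
import numpy as np,cv2
from workcell import get_obs,camera,tip_reach
from scipy.spatial.transform import Rotation as Ro
def cloud(c,T=None):
    z=c["range_z"];v,u=np.mgrid[:480,:640]
    P=np.stack([(u-c["cx"])/c["fx"]*z,(v-c["cy"])/c["fy"]*z,z],-1)
    if "R" in c: return (P-c["t"])@c["R"]
    M=T@c["tool_from_camera"];return P@M[:3,:3].T+M[:3,3]
def tool():
    o=get_obs();T=np.eye(4);T[:3,:3]=Ro.from_quat(o["ee_rot"]).as_matrix();T[:3,3]=o["position"];return T
def save(n,im): cv2.imwrite(f"pics/{n}.png",np.ascontiguousarray(im[...,::-1]))
E
python3 - <<'E'
from h import *
o=get_obs();print(o,tip_reach)
print(tool().round(3))
for n in("scene","top"):
    c=camera(n);save(n,c["color"]);np.savez(n,P=cloud(c),**c);print(n,c["R"].round(3),c["t"],c["fx"])
    print((-c["R"].T@c["t"]))
E
```

```text
{'clock': 0.0, 'joint_pos': array([-1.36858893,  0.33283984, -0.06470052,  1.4609227 ,  0.02162874,
        1.34990189, -0.0885203 ]), 'joint_velocities': array([ 4.92485616e-04,  1.69170619e-05,  1.18472096e-03, -1.25705756e-03,
        4.72791517e-04, -8.44642021e-04,  4.38818869e-04]), 'tau': array([ 2.80133299e-04, -6.25454378e+01,  4.92044259e-02, -3.91588140e+01,
        1.61361817e-02,  1.02210831e-02, -3.92847960e-05]), 'position': array([0.13925873, 0.60892762, 0.24154482]), 'ee_rot': array([ 1.12163598e-01,  9.93689516e-01, -6.86986539e-04, -3.12781486e-05]), 'ft_force': array([ 0.15074683,  0.63964681, -0.90875988]), 'torque': array([-0.00892955,  0.02944077,  0.01874724]), 'grasp_force': 0.0, 'grip_width': 0.9981224101310614} 0.011
[[-0.975  0.223 -0.     0.139]
 [ 0.223  0.975 -0.001  0.609]
 [-0.    -0.001 -1.     0.242]
 [ 0.     0.     0.     1.   ]]
scene [[ 0.721 -0.693  0.004]
 [-0.428 -0.45  -0.784]
 [ 0.545  0.563 -0.621]] [-0.43455908  0.38589381  1.36085157] 608.5889896414329
[-0.26367812 -0.89365602  1.14957618]
top [[-0.023 -0.999 -0.031]
 [-0.983  0.028 -0.182]
 [ 0.182  0.026 -0.983]] [0.06882555 0.6238402  1.30560877] 561.8408537501048
[0.37684117 0.0171719  1.39865066]
```

View pics/top.png

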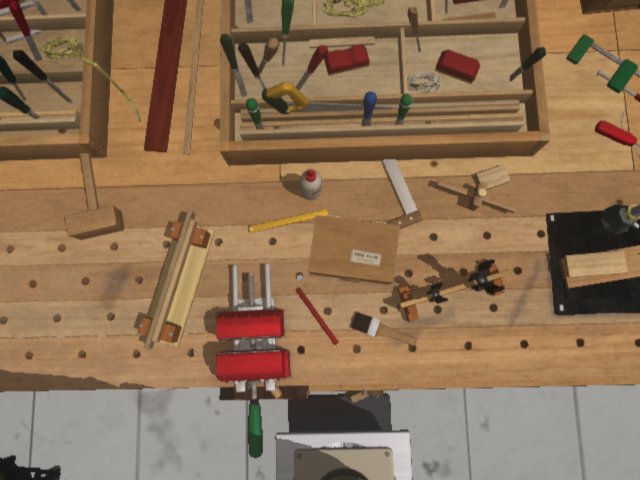

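View pics/scene.png

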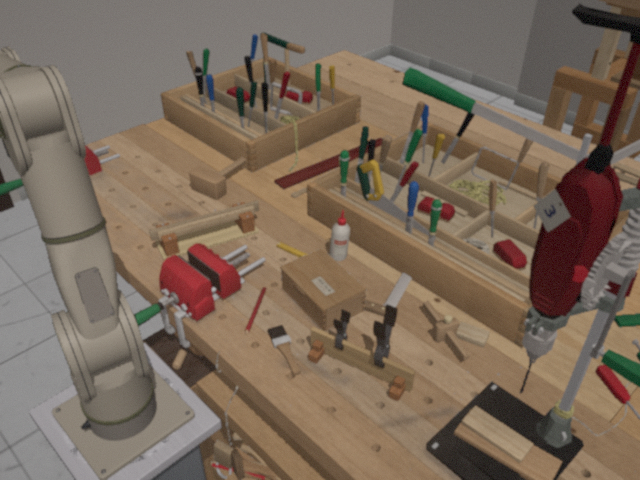

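The top view shows the rail running from about (400,305) to (510,270), with the larger clamp at (487,277) and the smaller at (435,292). The laths run from (150,345) to (190,212), with a vise between. In the scene view the bigger clamp is at (385,335), and a box and the bottle stand behind it.

```bash
python3 - <<'E'
from h import *
d=np.load("top.npz");P=d["P"];C=d["color"].astype(int)
def line(Q,name):
    m=Q.mean(0);w=np.linalg.svd(Q-m)[2][0] if len(Q)<5000 else None
    w=np.linalg.eigh(np.cov((Q-m).T))[1][:,-1];s=(Q-m)@w;n=np.array([-w[1],w[0]]);r=(Q-m)@n
    c=m+w*(s.max()+s.min())/2+n*(r.max()+r.min())/2
    print(name,len(Q),"mean",m.round(4),"mid",c.round(4),"dir deg",np.degrees(np.arctan2(w[1],w[0])).round(2),"len",np.ptp(s).round(3),"wid",np.ptp(r).round(3))
v,u=np.mgrid[:480,:640]
A=(u>390)&(u<525)&(v>245)&(v<330)
bright=C.sum(2)>270
for zl,zh in((.06,.08),):line(P[A&(P[...,2]>zl)&(P[...,2]<zh)&bright][:,:2],"rail")
for zl,zh in((.085,.12),(.12,.16),(.16,.25)):
  m=A&(P[...,2]>zl)&(P[...,2]<zh)
  for lo,hi in((390,460),(460,525)):
    q=P[m&(u>lo)&(u<hi)]
    if len(q)>3: print(zl,lo,len(q),q.mean(0).round(4),q.min(0).round(3),q.max(0).round(3))
B=(u>130)&(u<222)&(v>200)&(v<355)
line(P[B&(P[...,2]>.077)&(P[...,2]<.09)][:,:2],"lath1?")
line(P[B&(P[...,2]>.071)&(P[...,2]<.09)][:,:2],"laths")
line(P[B&(P[...,2]>.003)&(P[...,2]<.09)][:,:2],"all")
print(np.histogram(P[B][:,2],np.arange(-.01,.11,.006)))
# obstacles: max height in region map, vise etc.
for n,(a,b,c,e) in dict(vise=(210,300,260,400),box=(305,400,215,285),bottle=(298,325,165,202)).items():
    q=P[c:e,a:b].reshape(-1,3);q=q[q[:,2]>.02];print(n,q.min(0).round(3),q.max(0).round(3))
E
python3 - <<'E'
import cv2
a=cv2.imread('pics/top.png')
x=cv2.resize(a[250:330,390:520],None,fx=4,fy=4,interpolation=2);y=cv2.resize(a[205:350,135:220],None,fx=3,fy=3)
import numpy as np
o=np.zeros((440,800,3),np.uint8);o[:320,:520]=x;o[:435,530:785]=y;cv2.imwrite('pics/crop.png',o)
E
```

```text
rail 371 mean [ 0.479  -0.2693] mid [ 0.5335 -0.2621] dir deg 102.91 len 0.275 wid 0.138
0.085 390 154 [ 0.4969 -0.1881  0.0974] [ 0.45  -0.235  0.085] [ 0.579 -0.126  0.119]
0.085 460 64 [ 0.4899 -0.3217  0.1077] [ 0.47  -0.339  0.089] [ 0.514 -0.31   0.12 ]
0.12 390 108 [ 0.4637 -0.2226  0.1419] [ 0.442 -0.239  0.123] [ 0.485 -0.208  0.157]
0.12 460 171 [ 0.4925 -0.3252  0.1355] [ 0.472 -0.341  0.12 ] [ 0.511 -0.31   0.16 ]
0.16 460 236 [ 0.492  -0.3235  0.1933] [ 0.457 -0.347  0.16 ] [ 0.528 -0.304  0.216]
lath1? 859 mean [0.5158 0.3955] mid [0.4994 0.3309] dir deg 163.57 len 0.34 wid 0.156
laths 1472 mean [0.5132 0.3939] mid [0.5033 0.3435] dir deg 163.63 len 0.34 wid 0.182
all 6272 mean [0.5169 0.3913] mid [0.5347 0.4044] dir deg 170.3 len 0.405 wid 0.299
(array([ 852, 5629, 2830, 1373,  138,   25,   32,   25,   28,   58,  109,
        172,  613,  454,  859,  372,   14,   12,   59]), array([-0.01 , -0.004,  0.002,  0.008,  0.014,  0.02 ,  0.026,  0.032,
        0.038,  0.044,  0.05 ,  0.056,  0.062,  0.068,  0.074,  0.08 ,
        0.086,  0.092,  0.098,  0.104]))
vise [0.233 0.017 0.02 ] [0.553 0.287 1.399]
box [ 0.377 -0.16   0.02 ] [0.66  0.067 1.399]
bottle [0.377 0.017 0.022] [0.768 0.084 1.399]
```

View pics/crop.png

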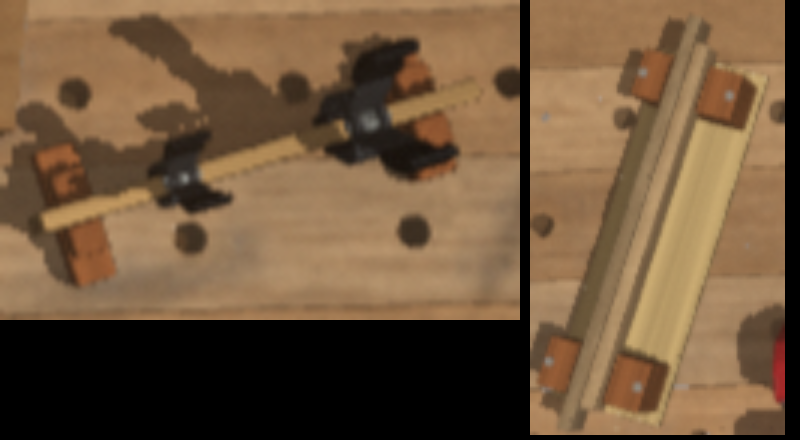

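The crop confirms the larger clamp's pin near crop (370,120), with its handles spreading across the rail. The laths lie parallel between four brown blocks.

```bash
cat >> h.py <<'E'
def fitline(Q,half,it=400):
    r=np.random.default_rng(0);best=None
    for _ in range(it):
        a,b=Q[r.choice(len(Q),2,False)];w=b-a;L=np.linalg.norm(w)
        if L<.05: continue
        w=w/L;k=abs((Q-a)@np.array([-w[1],w[0]]))<half
        if best is None or k.sum()>best.sum(): best=k
    q=Q[best];m=q.mean(0);w=np.linalg.eigh(np.cov((q-m).T))[1][:,-1];w=w*np.sign(w[1]);n=np.array([-w[1],w[0]])
    s=(q-m)@w;t=(q-m)@n
    lo,hi=np.percentile(t,[2,98])
    return dict(n=len(q),c=(m+w*(s.max()+s.min())/2+n*(lo+hi)/2).round(4),deg=np.degrees(np.arctan2(w[1],w[0])).round(2),len=np.ptp(s).round(3),wid=(hi-lo).round(4))
def go(pos,yaw_y,T=None):
    "delta_pos, turn about tool z so that tool y has world yaw (deg), tool down"
    T=tool() if T is None else T
    y=np.radians(yaw_y);Y=np.array([np.cos(y),np.sin(y),0]);Z=np.array([0,0,-1.]);R=np.c_[np.cross(Y,Z),Y,Z]
    return (T[:3,:3].T@(np.array(pos)-T[:3,3])).round(4),Ro.from_matrix(T[:3,:3].T@R).as_rotvec().round(4)
E
python3 - <<'E'
from h import *
d=np.load("top.npz");P=d["P"];C=d["color"].astype(int)
v,u=np.mgrid[:480,:640]
A=(u>398)&(u<525)&(v>245)&(v<330)
br=C.sum(2)>270
print("rail",fitline(P[A&(abs(P[...,2]-.07)<.008)&br][:,:2],.007))
B=(u>130)&(u<222)&(v>200)&(v<355)
print("laths",fitline(P[B&(abs(P[...,2]-.079)<.008)][:,:2],.0125))
q=P[A&(u>460)&(P[...,2]>.165)][:,:2];n=np.array([np.cos(np.radians(12.9)),np.sin(np.radians(12.9))]);t=np.array([-n[1],n[0]])
print(np.percentile(q@n,[1,99]),np.percentile(q@t,[1,99]))
for nm,(a,b,c,e) in dict(vise=(210,300,260,400),box=(305,400,215,285),bottle=(298,325,165,202)).items():
    k=d["range_z"][c:e,a:b]>0;q=P[c:e,a:b][k];q=q[q[:,2]>.02];print(nm,q.min(0).round(3),q.max(0).round(3))
c=camera("wrist");print(c["tool_from_camera"].round(3),c["fx"])
print(go((.51,.39,.36),73.6),go((.49,-.32,.36),12.9))
E
```

```text
rail {'n': 355, 'c': array([ 0.478 , -0.2771]), 'deg': np.float64(105.77), 'len': np.float64(0.271), 'wid': np.float64(0.0107)}
laths {'n': 1396, 'c': array([0.5179, 0.3935]), 'deg': np.float64(163.22), 'len': np.float64(0.34), 'wid': np.float64(0.023)}
[0.37116377 0.44083315] [-0.44058626 -0.06739134]
vise [0.233 0.118 0.02 ] [0.553 0.287 0.116]
box [ 0.494 -0.16   0.02 ] [0.66  0.067 0.093]
bottle [0.716 0.031 0.022] [0.768 0.084 0.17 ]
[[-0.002 -0.959 -0.282  0.071]
 [ 1.    -0.002 -0.    -0.001]
 [-0.    -0.282  0.959 -0.132]
 [ 0.     0.     0.     1.   ]] 347.62008141145947
(array([-0.4102, -0.131 , -0.1181]), array([-0.0011,  0.0001,  0.0615])) (array([-0.549 , -0.8276, -0.1174]), array([-9.0000e-04,  6.0000e-04,  1.1209e+00]))
```

Units first: shifts go in shares of 750 mm and turns go in shares of 2 rad. So -0.41 m / 0.75 = -0.5467, -0.131 m / 0.75 = -0.1747, 0.067 rad / 2 = 0.0335.

Call:
move_arm([
  {"delta_pos":[-0.5467,-0.1747,-0.08],"turn":[0,0,0.0335],"fingers":0},
  {"delta_pos":[-0.5467,-0.1747,-0.08],"turn":[0,0,0.0335],"fingers":0},
  {"delta_pos":[-0.5467,-0.1747,-0.08],"turn":[0,0,0.0335],"fingers":0},
  {"delta_pos":[-0.5467,-0.1747,-0.08],"turn":[0,0,0.0335],"fingers":0},
  {"delta_pos":[-0.5467,-0.1747,-0.08],"turn":[0,0,0.0335],"fingers":0},
  {"delta_pos":[-0.5467,-0.1747,-0.08],"turn":[0,0,0.0335],"fingers":0},
  {"delta_pos":[-0.5467,-0.1747,-0.08],"turn":[0,0,0.0335],"fingers":0},
  {"delta_pos":[-0.5467,-0.1747,-0.08],"turn":[0,0,0.0335],"fingers":0},
  {"delta_pos":[-0.5467,-0.1747,-0.08],"turn":[0,0,0.0335],"fingers":0},
  {"delta_pos":[-0.5467,-0.1747,-0.08],"turn":[0,0,0.0335],"fingers":0},
])

```text
clock: 1.4
position: [0.5085, 0.3914, 0.302]
ee_rot: [0.144, 0.99, 0.0, -0.0]
ft_force: [-0.3, 0.1, 0.1]
grip_width: 0.997
grasp_force: 0.0
```

```bash
python3 - <<'E'
from h import *
T=tool();c=camera("wrist");save("w1",c["color"]);P=cloud(c,T);np.savez("w1",P=P,**c)
o=get_obs();print(o["clock"],T.round(3)[:,3],o["joint_velocities"].round(3))
k=(c["range_z"]>0)&(abs(P[...,2]-.079)<.006)&(np.hypot(P[...,0]-.518,P[...,1]-.3935)<.18)
print(fitline(P[k][:,:2],.0125))
k&=(np.hypot(P[...,0]-.518,P[...,1]-.3935)<.08)
print(fitline(P[k][:,:2],.0125))
n=np.radians(73.2);n=np.array([np.cos(n),np.sin(n)])
# height profile across laths at mid
s=(P[...,:2]-[.518,.3935])@n;y=(P[...,:2]-[.518,.3935])@np.array([-n[1],n[0]])
for a in np.arange(-.03,.03,.003):
    m=(s>a)&(s<a+.003)&(abs(y)<.05)&(c["range_z"]>0);print(a.round(3),m.sum(),np.median(P[m][:,2]).round(4) if m.any() else 0)
print(go((.493,-.330,.36),15.8))
E
```

```text
1.45 [0.508 0.391 0.302 1.   ] [ 0.     0.     0.006 -0.001  0.004  0.001  0.003]
{'n': 6775, 'c': array([0.5193, 0.3954]), 'deg': np.float64(163.03), 'len': np.float64(0.34), 'wid': np.float64(0.0223)}
{'n': 3341, 'c': array([0.5187, 0.3955]), 'deg': np.float64(163.06), 'len': np.float64(0.159), 'wid': np.float64(0.0223)}
-0.03 1282 0.3803
-0.027 1288 0.3817
-0.024 1292 0.3845
-0.021 1572 0.3812
-0.018 1489 0.3773
-0.015 1503 0.3761
-0.012 1248 0.3757
-0.009 1256 0.3755
-0.006 1347 0.375
-0.003 1360 0.3747
-0.0 1454 0.3751
0.003 1610 0.3763
0.006 1635 0.3766
0.009 1445 0.3833
0.012 1262 0.3826
0.015 1118 0.3821
0.018 1389 0.3784
0.021 1356 0.377
0.024 1265 0.3732
0.027 949 0.37
(array([-0.191 , -0.6958, -0.058 ]), array([-3.0000e-04, -7.0000e-04,  1.0056e+00]))
```

View pics/w1.png

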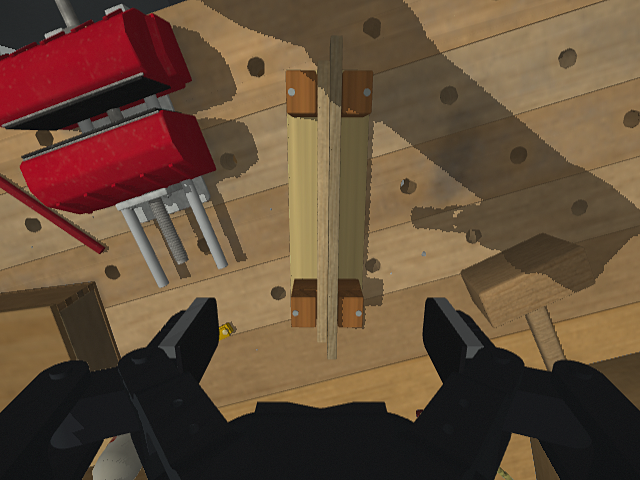

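The wrist view shows the laths near column 330, rows 40–355. The right-hand lath is the longer one. Now to the clamp.

To row units: -0.696 m / 0.75 = -0.928, -0.018 m / 0.75 = -0.024, 1.005 rad / 2 = 0.5025.

Call:
move_arm([
  {"delta_pos":[-0.1333,-0.4667,-0.0533],"turn":[0,0,0.25],"fingers":0},
  {"delta_pos":[-0.1333,-0.4667,-0.0533],"turn":[0,0,0.25],"fingers":0},
  {"delta_pos":[-0.1333,-0.4667,-0.0533],"turn":[0,0,0.25],"fingers":0},
  {"delta_pos":[-0.1333,-0.4667,-0.0533],"turn":[0,0,0.25],"fingers":0},
  {"delta_pos":[-0.1333,-0.4667,-0.0533],"turn":[0,0,0.25],"fingers":0},
  {"delta_pos":[-0.2547,-0.928,-0.024],"turn":[0,0,0.5025],"fingers":0},
  {"delta_pos":[-0.2547,-0.928,-0.024],"turn":[0,0,0.5025],"fingers":0},
  {"delta_pos":[-0.2547,-0.928,-0.024],"turn":[0,0,0.5025],"fingers":0},
  {"delta_pos":[-0.2547,-0.928,-0.024],"turn":[0,0,0.5025],"fingers":0},
  {"delta_pos":[-0.2547,-0.928,-0.024],"turn":[0,0,0.5025],"fingers":0},
  {"delta_pos":[-0.2547,-0.928,-0.024],"turn":[0,0,0.5025],"fingers":0},
  {"delta_pos":[-0.2547,-0.928,-0.024],"turn":[0,0,0.5025],"fingers":0},
])

```text
clock: 2.95
position: [0.4918, -0.3335, 0.3202]
ee_rot: [0.604, 0.797, -0.0, 0.0]
ft_force: [-0.2, 1.3, 0.1]
grip_width: 1.003
grasp_force: 0.0
```

Call:
move_arm([
  {"delta_pos":[0,0,0],"turn":[0,0,0],"fingers":0},
  {"delta_pos":[0,0,0],"turn":[0,0,0],"fingers":0},
  {"delta_pos":[0,0,0],"turn":[0,0,0],"fingers":0},
])

```text
clock: 3.32
position: [0.4933, -0.3296, 0.3204]
ee_rot: [0.603, 0.798, 0.001, -0.0]
ft_force: [-0.4, -0.2, 1.0]
grip_width: 1.002
grasp_force: 0.0
```

```bash
python3 - <<'E'
from h import *
T=tool();c=camera("wrist");save("w2",c["color"]);P=cloud(c,T);np.savez("w2",P=P,T=T,**c)
o=get_obs();print(o["clock"],T.round(4),o["joint_pos"].round(2))
ok=c["range_z"]>0;C=c["color"].astype(int)
near=np.hypot(P[...,0]-.478,P[...,1]+.277)<.15
k=ok&(abs(P[...,2]-.07)<.006)&near&(C.sum(2)>200)
f=fitline(P[k][:,:2],.007);print("rail",f)
a=np.radians(f["deg"]);w=np.array([np.cos(a),np.sin(a)]);n=np.array([w[1],-w[0]])
q=(P[...,:2]-f["c"]);s=q@w;t=q@n
for zl in np.arange(.08,.22,.01):
    m=ok&(P[...,2]>zl)&(P[...,2]<zl+.01)&(abs(s+.055)<.035)&(abs(t)<.06)
    if m.sum()>5: print(zl.round(2),m.sum(),"s",np.percentile(s[m],[2,98]).round(4),"t",np.percentile(t[m],[1,99]).round(4))
m=ok&(P[...,2]>.11)&(abs(s+.055)<.012)&(abs(t)<.006);print("pin",np.percentile(P[m][:,2],[5,50,95]).round(4))
E
```

```text
3.375 [[-2.732e-01  9.620e-01  6.000e-04  4.933e-01]
 [ 9.620e-01  2.732e-01  9.000e-04 -3.296e-01]
 [ 7.000e-04  9.000e-04 -1.000e+00  3.204e-01]
 [ 0.000e+00  0.000e+00  0.000e+00  1.000e+00]] [-0.12  0.28  0.79  1.46 -0.2   1.49  0.95]
rail {'n': 2096, 'c': array([ 0.4788, -0.2745]), 'deg': np.float64(105.6), 'len': np.float64(0.269), 'wid': np.float64(0.0108)}
0.08 35 s [-0.0523 -0.0413] t [-0.0211  0.0213]
0.09 26 s [-0.0497 -0.0413] t [-0.0195  0.0207]
0.1 64 s [-0.0482 -0.0414] t [-0.0182  0.0183]
0.11 108 s [-0.0645 -0.0395] t [-0.0137  0.0136]
0.12 421 s [-0.0623 -0.0416] t [-0.0095  0.0123]
0.13 167 s [-0.0624 -0.0414] t [-0.0124  0.0127]
0.14 194 s [-0.0622 -0.0413] t [-0.0154  0.0158]
0.15 212 s [-0.0625 -0.0415] t [-0.0184  0.0188]
0.16 222 s [-0.0638 -0.0384] t [-0.0239  0.0237]
0.17 371 s [-0.0647 -0.0384] t [-0.0267  0.0263]
0.18 245 s [-0.064  -0.0383] t [-0.0302  0.0303]
0.19 98 s [-0.0624 -0.0382] t [-0.0343  0.0336]
0.2 469 s [-0.0649 -0.0384] t [-0.0327  0.0325]
0.21 356 s [-0.0639 -0.04  ] t [-0.0314  0.0313]
pin [0.1256 0.3949 0.4024]
```

View pics/w2.png

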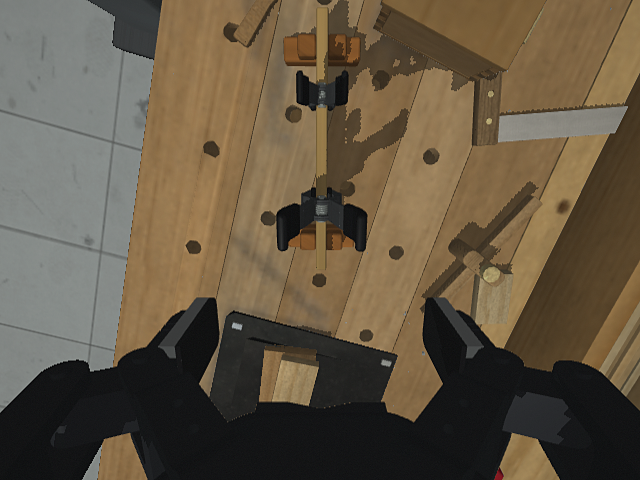

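The larger clamp sits at pixel (322,215), centred under the tool, and the smaller one is at (322,90). Its measured centre is (0.4926, -0.3241).

```bash
python3 - <<'E'
from h import *
print(go((.4926,-.3241,.186),15.6))
E
```

```text
(array([0.0056, 0.0009, 0.1344]), array([ 0.0009, -0.0006,  0.0042]))
```

To row units: 0.134 m / 0.75 = 0.1787, 0.0056 m / 0.75 = 0.0075, 0.004 rad / 2 = 0.002.

Call:
move_arm([
  {"delta_pos":[0.0075,0.0013,0.0533],"turn":[0,0,0.002],"fingers":0},
  {"delta_pos":[0.0075,0.0013,0.08],"turn":[0,0,0.002],"fingers":0},
  {"delta_pos":[0.0075,0.0013,0.1067],"turn":[0,0,0.002],"fingers":0},
  {"delta_pos":[0.0075,0.0013,0.1333],"turn":[0,0,0.002],"fingers":0},
  {"delta_pos":[0.0075,0.0013,0.16],"turn":[0,0,0.002],"fingers":0},
  {"delta_pos":[0.0075,0.0013,0.1787],"turn":[0,0,0.002],"fingers":0},
  {"delta_pos":[0.0075,0.0013,0.1787],"turn":[0,0,0.002],"fingers":0},
  {"delta_pos":[0.0075,0.0013,0.1787],"turn":[0,0,0.002],"fingers":0},
  {"delta_pos":[0.0075,0.0013,0.1787],"turn":[0,0,0.002],"fingers":0},
])

```text
clock: 4.5
position: [0.4923, -0.3259, 0.1871]
ee_rot: [0.605, 0.796, 0.0, 0.001]
ft_force: [-0.8, -0.3, -0.3]
grip_width: 1.0
grasp_force: 0.0
```

```bash
python3 - <<'E'
from h import *
c=camera("wrist");save("w3",c["color"][:,100:540])
E
```

```text
(no output)
```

View pics/w3.png

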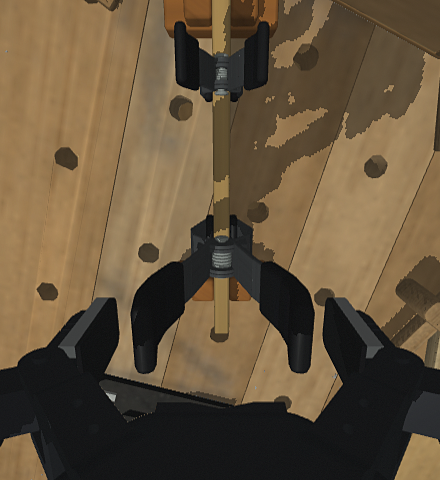

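The grips at (160,330) and (285,330) lie centred between the open fingers. Squeezing gradually.

Call:
move_arm([
  {"delta_pos":[0,0,0],"turn":[0,0,0],"fingers":0.2},
  {"delta_pos":[0,0,0],"turn":[0,0,0],"fingers":0.25},
  {"delta_pos":[0,0,0],"turn":[0,0,0],"fingers":0.3},
  {"delta_pos":[0,0,0],"turn":[0,0,0],"fingers":0.35},
  {"delta_pos":[0,0,0],"turn":[0,0,0],"fingers":0.4},
  {"delta_pos":[0,0,0],"turn":[0,0,0],"fingers":0.45},
  {"delta_pos":[0,0,0],"turn":[0,0,0],"fingers":0.5},
  {"delta_pos":[0,0,0],"turn":[0,0,0],"fingers":0.55},
  {"delta_pos":[0,0,0],"turn":[0,0,0],"fingers":0.59},
  {"delta_pos":[0,0,0],"turn":[0,0,0],"fingers":0.59},
  {"delta_pos":[0,0,0],"turn":[0,0,0],"fingers":0.59},
], force=35)

```text
clock: 5.92
position: [0.4919, -0.3256, 0.1862]
ee_rot: [0.606, 0.796, 0.0, -0.0]
ft_force: [0.5, -0.2, -1.1]
grip_width: 0.414
grasp_force: 11.3
```

```bash
python3 - <<'E'
from h import *
c=camera("wrist");save("w4",c["color"][:,100:540]);print(tool()[:3,3])
E
```

```text
[ 0.49196244 -0.32564912  0.18626413]
```

View pics/w4.png

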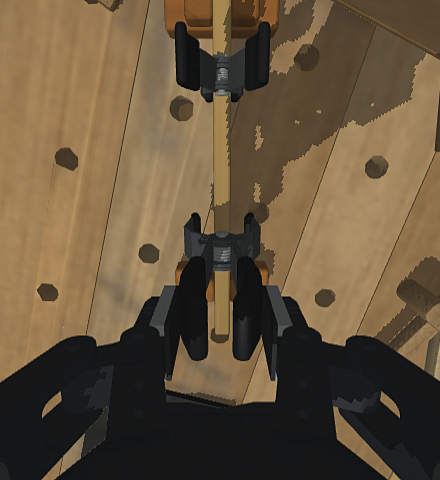

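The clamp is open: its jaws spread at (195,225) and (250,225) and the fingers press both grips. Squeezing slightly more, then lifting straight up.

To row units: -0.14 m / 0.75 = -0.1867, -0.12 m / 0.75 = -0.16.

Call:
move_arm([
  {"delta_pos":[0,0,0],"turn":[0,0,0],"fingers":0.61},
  {"delta_pos":[0,0,0],"turn":[0,0,0],"fingers":0.61},
  {"delta_pos":[0,0,-0.0133],"turn":[0,0,0],"fingers":0.61},
  {"delta_pos":[0,0,-0.0333],"turn":[0,0,0],"fingers":0.61},
  {"delta_pos":[0,0,-0.06],"turn":[0,0,0],"fingers":0.61},
  {"delta_pos":[0,0,-0.0933],"turn":[0,0,0],"fingers":0.61},
  {"delta_pos":[0,0,-0.1267],"turn":[0,0,0],"fingers":0.61},
  {"delta_pos":[0,0,-0.16],"turn":[0,0,0],"fingers":0.61},
  {"delta_pos":[0,0,-0.1867],"turn":[0,0,0],"fingers":0.61},
  {"delta_pos":[0,0,-0.1867],"turn":[0,0,0],"fingers":0.61},
  {"delta_pos":[0,0,-0.1867],"turn":[0,0,0],"fingers":0.61},
], force=35)

```text
clock: 7.35
position: [0.4918, -0.3256, 0.3259]
ee_rot: [0.606, 0.796, 0.0, -0.0]
ft_force: [-0.4, -0.0, -0.6]
grip_width: 0.391
grasp_force: 11.6
```

```bash
python3 - <<'E'
from h import *
T=tool();c=camera("wrist");P=cloud(c,T);np.savez("w5",P=P,T=T,**c);save("w5",c["color"][:,100:540])
Q=(P-T[:3,3])@T[:3,:3];ok=c["range_z"]>0   # tool coords
v,u=np.mgrid[:480,:640];m=ok&(abs(Q[...,1])<.045)&(Q[...,2]>-.02)&(Q[...,2]<.17)&(abs(Q[...,0])<.03)
for a in np.arange(-.02,.16,.01):
    k=m&(Q[...,2]>a)&(Q[...,2]<a+.01)
    if k.sum()>5: print(a.round(2),k.sum(),"x",np.percentile(Q[k][:,0],[2,98]).round(4),"y",np.percentile(Q[k][:,1],[1,99]).round(4))
k=m&(abs(Q[...,1])<.004)&(Q[...,2]>.05);print("pin z",np.percentile(Q[k][:,2],[2,10,50,90]).round(4))
print(get_obs()["clock"],T[:3,3],go((.519,.395,T[2,3]),73.05))
E
```

```text
-0.02 4133 x [-0.0111  0.0141] y [-0.0292  0.0293]
-0.01 1987 x [-0.0101  0.0146] y [-0.0295  0.0296]
0.0 712 x [-0.0087  0.0147] y [-0.0285  0.0283]
0.01 338 x [0.0059 0.0147] y [-0.0166  0.0169]
0.02 404 x [-0.001   0.0147] y [-0.0149  0.0152]
0.03 107 x [-0.0036  0.0147] y [-0.014   0.0143]
0.04 175 x [-0.0089  0.0118] y [-0.0096  0.0105]
0.05 186 x [-0.0089  0.0116] y [-0.0088  0.01  ]
0.06 120 x [-0.0084  0.0116] y [-0.0079  0.0095]
0.07 792 x [-0.0092  0.0118] y [-0.0126  0.014 ]
0.08 640 x [-0.0044  0.0135] y [-0.0183  0.0206]
0.09 382 x [-0.009   0.0116] y [-0.0231  0.0255]
0.1 212 x [-0.0093  0.0116] y [-0.0262  0.0287]
0.11 45 x [0.007  0.0117] y [-0.0252  0.0278]
0.12 144 x [0.0015 0.0124] y [-0.0241  0.0267]
0.13 186 x [0.0014 0.0136] y [-0.0233  0.0264]
0.14 17 x [0.0108 0.0137] y [-0.0235  0.0271]
pin z [0.0726 0.0732 0.0771 0.0805]
7.4 [ 0.49176614 -0.3255543   0.32585822] (array([6.871e-01, 2.185e-01, 1.000e-04]), array([-2.000e-04, -1.100e-03, -1.005e+00]))
```

View pics/w5.png

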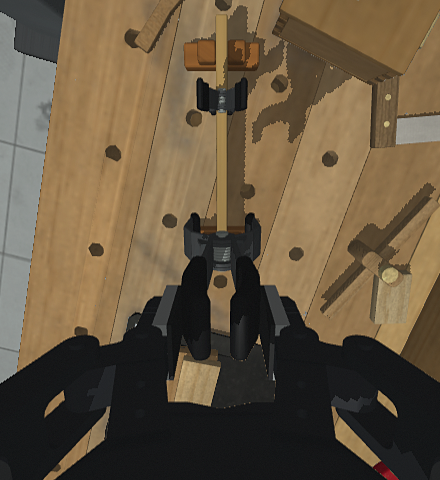

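The clamp hangs open and clear above the rail, with its jaws at (190,235) and (252,235), and the smaller clamp is undisturbed. Carrying it over to the laths.

To row units: 0.64 m / 0.75 = 0.8533, 0.116 m / 0.75 = 0.1547, -0.94 rad / 2 = -0.47.

Call:
move_arm([
  {"delta_pos":[0.0533,0.0173,-0.0067],"turn":[0,0,-0.03],"fingers":0.61},
  {"delta_pos":[0.12,0.0387,-0.0133],"turn":[0,0,-0.07],"fingers":0.61},
  {"delta_pos":[0.1933,0.0613,-0.0133],"turn":[0,0,-0.11],"fingers":0.61},
  {"delta_pos":[0.2667,0.0853,-0.0133],"turn":[0,0,-0.15],"fingers":0.61},
  {"delta_pos":[0.34,0.108,-0.0133],"turn":[0,0,-0.19],"fingers":0.61},
  {"delta_pos":[0.4133,0.132,-0.0133],"turn":[0,0,-0.23],"fingers":0.61},
  {"delta_pos":[0.4867,0.1547,-0.0133],"turn":[0,0,-0.27],"fingers":0.61},
  {"delta_pos":[0.56,0.1787,-0.0133],"turn":[0,0,-0.31],"fingers":0.61},
  {"delta_pos":[0.6333,0.2013,-0.0133],"turn":[0,0,-0.35],"fingers":0.61},
  {"delta_pos":[0.7067,0.2253,-0.0133],"turn":[0,0,-0.39],"fingers":0.61},
  {"delta_pos":[0.78,0.248,-0.0067],"turn":[0,0,-0.43],"fingers":0.61},
  {"delta_pos":[0.8533,0.272,0],"turn":[0,0,-0.47],"fingers":0.61},
])

```text
clock: 8.9
position: [0.5175, 0.3473, 0.3253]
ee_rot: [0.178, 0.984, -0.0, -0.0]
ft_force: [1.7, -0.4, -1.2]
grip_width: 0.393
grasp_force: 11.6
```

```bash
python3 - <<'E'
from h import *
print(get_obs()["clock"],go((.519,.395,.300),73.05),tool()[:3,3])
E
```

```text
8.9 (array([0.0153, 0.0453, 0.0253]), array([-0.0008, -0.0007, -0.0624])) [0.51747398 0.34725447 0.32529394]
```

To row units: 0.055 m / 0.75 = 0.0733, 0.044 m / 0.75 = 0.0587, -0.062 rad / 2 = -0.031.

Call:
move_arm([
  {"delta_pos":[0.0067,0.02,0.0133],"turn":[0,0,-0.01],"fingers":0.61},
  {"delta_pos":[0.0133,0.04,0.0267],"turn":[0,0,-0.02],"fingers":0.61},
  {"delta_pos":[0.0193,0.0587,0.0533],"turn":[0,0,-0.031],"fingers":0.61},
  {"delta_pos":[0.0193,0.0587,0.0733],"turn":[0,0,-0.031],"fingers":0.61},
  {"delta_pos":[0.0193,0.0587,0.0733],"turn":[0,0,-0.031],"fingers":0.61},
  {"delta_pos":[0.0193,0.0587,0.0733],"turn":[0,0,-0.031],"fingers":0.61},
  {"delta_pos":[0.0193,0.0587,0.0733],"turn":[0,0,-0.031],"fingers":0.61},
  {"delta_pos":[0.0193,0.0587,0.0733],"turn":[0,0,-0.031],"fingers":0.61},
])

```text
clock: 9.9
position: [0.52, 0.3918, 0.272]
ee_rot: [0.149, 0.989, 0.0, 0.0]
ft_force: [-0.2, -0.0, -0.6]
grip_width: 0.393
grasp_force: 11.5
```

```bash
python3 - <<'E'
from h import *
T=tool();c=camera("wrist");P=cloud(c,T);save("w6",c["color"][:,100:540])
print(get_obs()["clock"],T.round(4))
ok=c["range_z"]>0
Q=(P-T[:3,3])@T[:3,:3]
m=ok&(abs(Q[...,1])<.045)&(abs(Q[...,0])<.03)
for a in np.arange(.04,.15,.01):
    k=m&(Q[...,2]>a)&(Q[...,2]<a+.01)
    if k.sum()>5: print(a.round(2),k.sum(),"x",np.percentile(Q[k][:,0],[2,98]).round(4),"y",np.percentile(Q[k][:,1],[1,99]).round(4))
k=ok&(abs(P[...,2]-.078)<.006)&(np.hypot(P[...,0]-.518,P[...,1]-.395)<.19)
f=fitline(P[k][:,:2],.0125);print(f)
print("lath mid in tool",T[:3,:3].T@(np.r_[f["c"],.063]-T[:3,3]))
t=Q[k]; print("laths y in tool", np.percentile(t[:,1],[1,99]), "z", np.percentile(t[:,2],[5,95]))
E
```

```text
9.95 [[-9.556e-01  2.947e-01  7.000e-04  5.200e-01]
 [ 2.947e-01  9.556e-01  8.000e-04  3.918e-01]
 [-5.000e-04  9.000e-04 -1.000e+00  2.720e-01]
 [ 0.000e+00  0.000e+00  0.000e+00  1.000e+00]]
0.04 169 x [-0.009   0.0116] y [-0.0104  0.0098]
0.05 174 x [-0.0089  0.0116] y [-0.0095  0.0091]
0.06 160 x [-0.0085  0.0115] y [-0.0091  0.0087]
0.07 775 x [-0.0093  0.012 ] y [-0.0133  0.0133]
0.08 624 x [-0.0045  0.0131] y [-0.0194  0.0197]
0.09 377 x [-0.0091  0.0111] y [-0.024   0.0246]
0.1 219 x [-0.0098  0.0112] y [-0.0273  0.0277]
0.11 42 x [0.0073 0.0111] y [-0.0266  0.027 ]
0.12 135 x [0.001  0.0124] y [-0.0251  0.0255]
0.13 191 x [0.0009 0.013 ] y [-0.0238  0.0253]
0.14 18 x [0.0094 0.013 ] y [-0.0252  0.0265]
{'n': 6769, 'c': array([0.5188, 0.3948]), 'deg': np.float64(162.39), 'len': np.float64(0.339), 'wid': np.float64(0.0221)}
lath mid in tool [0.00214689 0.00233214 0.20895902]
laths y in tool [-0.17106673  0.01409225] z [0.19073679 0.19711133]
```

View pics/w6.png

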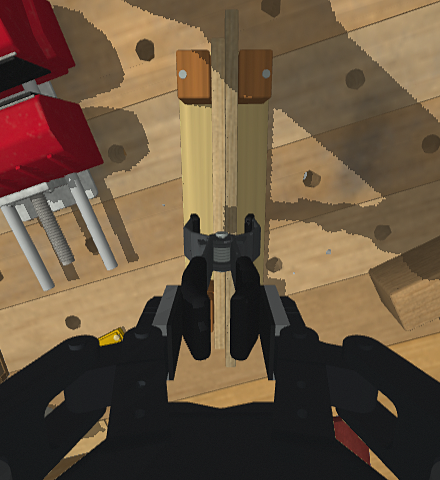

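The laths pass between the open jaws, whose tips are at (193,225) and (250,225). The jaws are about 2 mm off-centre, so I'm correcting that, lowering to just above the wood and rechecking.

To row units: 0.037 m / 0.75 = 0.0493, 0.002 m / 0.75 = 0.0027.

Call:
move_arm([
  {"delta_pos":[0,0.0027,0.0133],"turn":[0,0,0],"fingers":0.61},
  {"delta_pos":[0,0.0027,0.0267],"turn":[0,0,0],"fingers":0.61},
  {"delta_pos":[0,0.0027,0.04],"turn":[0,0,0],"fingers":0.61},
  {"delta_pos":[0,0.0027,0.0493],"turn":[0,0,0],"fingers":0.61},
  {"delta_pos":[0,0.0027,0.0493],"turn":[0,0,0],"fingers":0.61},
  {"delta_pos":[0,0.0027,0.0493],"turn":[0,0,0],"fingers":0.61},
  {"delta_pos":[0,0.0027,0.0493],"turn":[0,0,0],"fingers":0.61},
])

```text
clock: 10.82
position: [0.5206, 0.3939, 0.2348]
ee_rot: [0.149, 0.989, 0.0, 0.0]
ft_force: [0.1, 0.5, -1.3]
grip_width: 0.394
grasp_force: 11.5
```

```bash
cat > chk.py <<'E'
from h import *
T=tool();c=camera("wrist");P=cloud(c,T)
print(get_obs()["clock"],T[:3,3].round(4),"yaw",np.degrees(np.arctan2(T[1,1],T[0,1])))
ok=c["range_z"]>0
Q=(P-T[:3,3])@T[:3,:3]
m=ok&(abs(Q[...,1])<.045)&(abs(Q[...,0])<.03)
for a in (.07,.09,.1,.12,.13):
    k=m&(Q[...,2]>a)&(Q[...,2]<a+.01)
    if k.sum()>5: print(a,k.sum(),"y",np.percentile(Q[k][:,1],[1,99]).round(4))
L=ok&(abs(P[...,2]-.078)<.006)&(abs(Q[...,1])<.02)
for lo in (-.12,-.09,-.06,-.03):   # lath lateral edges at slices along tool x (camera side is +x)
  for sg in (1,):
    k=L&(abs(Q[...,0]+lo)<.012)
    if k.sum()>20: print("lath slice x",-lo,k.sum(),np.percentile(Q[k][:,1],[2,98]).round(4))
E
python3 chk.py
```

```text
10.875 [0.5206 0.3939 0.2348] yaw 72.87778528976419
0.07 786 y [-0.0133  0.0133]
0.09 384 y [-0.024   0.0247]
0.1 218 y [-0.0273  0.0279]
0.12 124 y [-0.0252  0.0256]
0.13 202 y [-0.024   0.0253]
lath slice x 0.12 1070 [-0.0106  0.012 ]
lath slice x 0.09 945 [-0.0102  0.0116]
lath slice x 0.06 864 [-0.0099  0.0119]
lath slice x 0.03 806 [-0.0101  0.0122]
```

To row units: 0.035 m / 0.75 = 0.0467, 0.0005 m / 0.75 = 0.0007.

Call:
move_arm([
  {"delta_pos":[0,0.0007,0.0107],"turn":[0,0,0],"fingers":0.61},
  {"delta_pos":[0,0.0007,0.02],"turn":[0,0,0],"fingers":0.61},
  {"delta_pos":[0,0.0007,0.0293],"turn":[0,0,0],"fingers":0.61},
  {"delta_pos":[0,0.0007,0.0387],"turn":[0,0,0],"fingers":0.61},
  {"delta_pos":[0,0.0007,0.0467],"turn":[0,0,0],"fingers":0.61},
  {"delta_pos":[0,0.0007,0.0467],"turn":[0,0,0],"fingers":0.61},
  {"delta_pos":[0,0.0007,0.0467],"turn":[0,0,0],"fingers":0.61},
  {"delta_pos":[0,0.0007,0.0467],"turn":[0,0,0],"fingers":0.61},
  {"delta_pos":[0,0.0007,0.0467],"turn":[0,0,0],"fingers":0.61},
  {"delta_pos":[0,0.0007,0.0467],"turn":[0,0,0],"fingers":0.61},
])

```text
clock: 12.12
position: [0.5206, 0.3942, 0.1994]
ee_rot: [0.149, 0.989, 0.0, 0.0]
ft_force: [-0.1, -1.1, -1.1]
grip_width: 0.395
grasp_force: 11.5
```

```bash
python3 chk.py; python3 - <<'E'
from h import *
c=camera("wrist");save("w7",c["color"][:,100:540]);o=get_obs();print(o["ft_force"],o["grasp_force"])
E
```

```text
12.175 [0.5206 0.3942 0.1994] yaw 72.87682784072156
0.07 775 y [-0.0132  0.0133]
0.09 389 y [-0.024   0.0247]
0.1 210 y [-0.0273  0.0277]
0.12 796 y [-0.0239  0.0244]
0.13 203 y [-0.024   0.0252]
lath slice x 0.12 1398 [-0.0106  0.0117]
lath slice x 0.09 1235 [-0.0104  0.0114]
lath slice x 0.06 1120 [-0.0103  0.0117]
lath slice x 0.03 1016 [-0.0105  0.0115]
[-1.10209336 -0.30107861 -1.33193317] 11.53097068425268
```

View pics/w7.png

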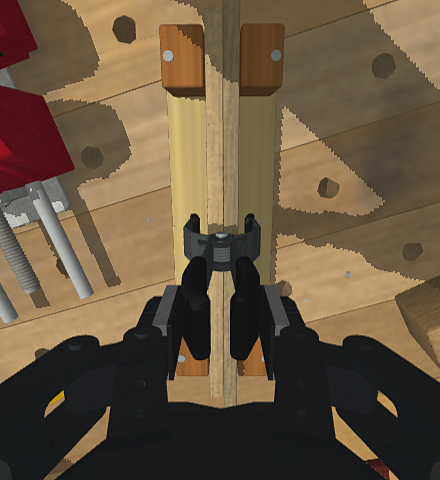

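The jaws straddle the laths with clear gaps on both sides, at (193,225) and (250,225). The laths haven't moved and the contact forces are negligible, so I'm handing in.

```bash
python3 -c "
from workcell import hand_in
print(hand_in())"
```

```text
the job is handed in; nothing more can be done
None
```

I've handed the job in with the larger clamp held open over the middle of the laths, one pad on each side and clear of the wood by camera measurement. The pads are about level with mid-height, and the laths, smaller clamp and bottle weren't touched; no verdict came back from the hand-in.

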